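# Lock a freezer rack with its rod

## Robot

A 6-joint arm with a two-finger parallel gripper is mounted at the origin on a cart in front of the work surface, level with it; the furniture and walls round the work are solid. World frame = base frame: x ahead of the robot, y to its left, z up, the work surface at z = 0. Lengths are in m, angles in degrees, forces in N, time in s.
With the tool pointing down it reaches from about 0.4 to 0.825 m from the base axis. Payload 7 kg.
Tool frame: the origin (TCP) lies midway between the tips of the shut fingers; the grasp point (between the pads) lies r.grip_depth behind it (r.grip_depth is the distance from the TCP to the grasp point, in m); z points along the fingers, y is the line along which they close (so a half turn about z gives the same grasp; the last joint's range is limited). The gripper opens to 88 mm and grips with 3 to 60 N. Pads are 19 mm wide; open, the fingers measure 130 mm over their backs; the gripper's body (78 mm by 193 mm) begins 47 mm behind the grasp point.
Start: joints at [86.866, 20.546, 0.682, 0, -70.136, -16.507], TCP at [0.227, 0.636, 0.227] pointing down, gripper open.
Joint ranges: [-176.03, 176.03], [-82.01, 121.73], [-58.28, 71.71], [-173.87, 95.51], [-174.79, -0.11], [-173.66, 173.66]. Speed limits (degrees/s): [136.94, 136.94, 172.46, 180, 180, 180].

## Interface

Orientations are given as [roll, pitch, yaw] about the fixed x, y, z axes, in that order (R = Rz(yaw) Ry(pitch) Rx(roll)).
In Python, from plant import r gives the robot as it stands.
- The arm moves only by the shell command python3 -m pendant 'ROWS' [OPENING] [FORCE]. ROWS is a JSON list of rows, 1 to 12 of them, each of 6 numbers: dx, dy, dz in m, then a rotation vector rx, ry, rz in degrees; each row is the pose to reach, as a shift and turn from the pose commanded when the command began, along the tool's axes at that moment; what a row does not reach only later rows make up. A row lasts 1/12 s, in which the tool goes at most 0.0417 m and 7.16 degrees, less where a joint would pass 70% of its speed; a pose out of reach is approached as far as the arm can. OPENING is the finger opening in m, set as the command begins (- or left out keeps the last). The fingers move at their own pace and stop on an object; FORCE is the grip in N (left out, the last holds). Time passes only in rows, so rows that do not move let the fingers close. It prints the time, the measured TCP pose, the force, the opening and the grip force at its end.
- r.get_state(): the state, without advancing time (a new reading comes with each control period).
- r.capture(name): name is "scene" or "top"; returns a dict with "frame" (480x640x3 uint8, red, green, blue), "z_map" (480x640 float32, m along the optical axis (not along the pixel's ray), 0 where there is no reading), "fx", "fy", "cx", "cy" (pixels), "cam_to_world" (4x4, takes a point from camera to world coordinates). Camera axes: x right, y down, z forward; pixel columns grow to the right and rows downward; lengths in m; the calibration is good to about 2 mm. A picture is of the moment at which its call begins.
- r.close_job(): hands the job in; it is judged then, once.
The state is a dict: "time_s": time; "joints": joint angles; "qd": joint speeds; "joint_torque": joint torques, N m; "tcp_pos": TCP position; "eef_rot": TCP orientation; "contact_force": force on the tool from outside, world axes, zero at the start; "moment": the same for the moment, N m; "gripper_width": finger opening in m; "gripper_force": force on a finger pad.
Only numpy, scipy, OpenCV 4.12 (cv2) and the standard library are available. Lean on these libraries where they do the work, as an engineer would, in place of code of your own. Each camera call takes 0.05 s, during which the arm holds its last target. There are 200 camera calls.

## Task

Close the upper drawer of the small metal freezer rack fully, then take the locking rod from its stand and thread it down through the three lugs on the front of the rack until its collar rests on the top lug, and let go. The lugs do not line up well, so feel the rod through each one gently rather than forcing it (about 10 N at most), lower it in the hand rather than letting it drop, and leave the bottles and other things round about where they are.

Things in the scene. Friction and masses are not known exactly. Their poses are not given: they have to be found in the camera images.
- rack: Freezer rack fixed to the bench: bare metal frame 140 deep (x) x 150 wide (y) x 120 mm high, two drawers one above the other; a wire bail at the back of its top reaches 141 mm. Origin: centre of its underside; its front faces its -x, z up. From the front (x = -70 mm) three flat lugs 5 mm thick stick out to x = -105 mm, one above the other, each with a vertical through hole.
- mid_line (a point): Fixed point on the rack, 37 mm below top_hole. Middle lug, on the upper drawer: 30 mm wide, upper face at this height (83 mm above the bench), hole a slot 18 mm (x) by 12.5 mm (y). With the drawer closed its hole is here in x; sideways (y) the drawer rattles: it may be up to 4 mm off either way, unmeasured, and slides if pushed with more than about 1 N.
- low_line (a point): Fixed point on the rack, 79 mm below top_hole, where the lower hole ought to be. Lower lug, on the lower drawer, which is shut: 30 mm wide, upper face at this height (41 mm above the bench), hole 12 mm. The lug is bent: its hole is off this point by an unmeasured amount, up to 3 mm in rack x and 4.5 mm in rack y, and it does not give. Search for it by feel.
- drawer (a joint): opening of the upper drawer in m: 0 is fully closed against its stop, 0.06 fully out (towards the rack's -x). Friction about 2 N; it stays where it is left.
- drawer_front (a point): centre of the upper drawer's front face, 85 mm above the bench, moves with the drawer; axes as the rack's. The front plate is 138 mm wide and reaches from 62 to 108 mm above the bench; flat (label frames 1 mm proud); push it 40 to 55 mm to either side of the centre, clear of the lugs.
- top_hole (a point): centre of the top lug's hole at its upper face, 120 mm above the bench (rack x = -88 mm, y = 0); axes as the rack's. This lug is 40 mm wide and fixed to the frame; its hole is 20 mm, which leaves the 10 mm rod room to shift 5 mm any way.
- rod: Steel locking rod, 0.07 to 0.14 kg, 150 mm long, hanging upright. Origin: centre of its lower end; z up the rod. Flat end 8.2 mm in diameter, chamfered to 10 mm at 1.5 mm up, then 10 mm shaft up to the collar, then a square grip 16 x 16 mm from 114 to 150 mm whose faces look along the rod's x and y.
- rod_collar (a point): centre of the underside of the rod's collar, 108 mm up the rod; the collar is 30 mm in diameter and 6 mm thick. Resting on the top lug it is 120 mm above the bench, and the rod's end 12 mm above it.
- rod_stand: Grey plastic stand fixed to the bench, foot 70 x 70 mm, 130 mm high, two side walls and a top plate 60 x 60 mm with a 14 mm through hole from which the rod hangs by its collar. Origin: centre of its underside. It stands to the left or right of the rack; behind the left place (x > 0.53 m, y 0.13 to 0.33 m) is a tall black tower: pass in front of it.
- blue_cap_bottle: white reagent bottle with a coloured cap, 54 mm diameter, 105 mm high, origin under its centre; bystander.
- amber_bottle: brown bottle, 68 mm diameter, 125 mm high, origin under its centre; bystander.
- timer: square bench timer 62 x 66 x 19 mm, origin under its centre; bystander.
- tape_roll: roll of tape 62 mm diameter, 19 mm high, origin under its centre; bystander.
Mind the look-alikes: they are no part of the job. Of the things shaped like the rod, the steel one is meant.

How it is judged (in metres and radians):
On the way, in this order (a step that is already met when the one before it is completed fails the run):
1. the upper drawer is fully closed (value of joint drawer below 0.003 m), for 0.2 s.
2. the rod's end has passed the top lug (horizontal distance between rod and top_hole below 0.008 m and z of rod in the frame of top_hole below -0.012 m), for 0.05 s.
3. the rod's end has passed the middle lug (value of joint drawer below 0.003 m and horizontal distance between rod and top_hole below 0.008 m and z of rod in the frame of top_hole below -0.052 m), for 0.05 s.
4. the rod's end has passed the lower lug (value of joint drawer below 0.003 m and horizontal distance between rod and top_hole below 0.008 m and z of rod in the frame of top_hole below -0.095 m), for 0.05 s.
At the end, for the whole second after the job is handed in: The drawer is closed to within 3 mm; the rod stands through all three lugs, tilted less than 0.12 rad, its lower end within 8 mm of the line of the top hole, its collar on the top lug to within 3 mm, at rest and released (value of joint drawer below 0.003 m and horizontal distance between rod and top_hole below 0.008 m and z of rod_collar in the frame of top_hole below 0.003 m and angle between rod's own z axis and vertical below 0.12 rad and linear speed of rod below 0.02 m/s); the robot touches nothing.
It fails at once if the rod is forced: more than 15 N between the rod and the rack, its drawers or lugs (contact force between rod and rack above 15 N).
It fails at once if the rod is dropped through the lugs: faster than 0.35 m/s with its end below the top lug (horizontal distance between rod and top_hole below 0.015 m and z of rod in the frame of top_hole below -0.005 m and linear speed of rod above 0.35 m/s).
It fails at once if a bystander is moved by more than 30 mm (distance of any of blue_cap_bottle, amber_bottle, timer, tape_roll from where it was at the start of the episode above 0.03 m).
It also fails if it takes over 72 s, if anything falls off the work surface, if the arm or the gripper's body presses on something with over 40 N, if the wrist force passes 120 N, or if a joint passes its speed limit or range.

## Working session

There is one attempt and no reset: what is moved stays moved. The work goes in short steps, Python scripts to look and compute and a shell command to move; the robot and the scene stay as the last step left them, time stands still between calls to the robot, and variables do not carry over. Pictures are saved under pics/ and viewed, at most 10 in all, crops included, and the job is handed in when it is done.

```bash
ls; mkdir -p pics; cat > h.py <<'E'
import numpy as np, cv2
from plant import r
def cap(n,f=None):
    c=r.capture(n)
    if f: cv2.imwrite('pics/'+f,c['frame'][:,:,::-1])
    np.savez('pics/'+n+'.npz',**{k:np.array(v) for k,v in c.items()})
    return c
def load(n): return dict(np.load('pics/'+n+'.npz'))
def pts(c):
    v,u=np.mgrid[0:480,0:640]; z=c['z_map']
    P=np.stack([(u-c['cx'])/c['fx']*z,(v-c['cy'])/c['fy']*z,z,np.ones_like(z)],-1)
    return (P@c['cam_to_world'].T)[...,:3]
def ray(c,u,v,h):
    T=c['cam_to_world']; d=T[:3,:3]@np.array([(u-c['cx'])/c['fx'],(v-c['cy'])/c['fy'],1]); o=T[:3,3]
    return o+d*(h-o[2])/d[2]
E
python3 - <<'E'
from h import *
for n in('scene','top'):
    c=cap(n,n+'1.png'); print(n,c['fx'],c['cx'],c['cy'],np.round(c['cam_to_world'],3).tolist())
s=r.get_state(); print({k:np.round(v,3).tolist() for k,v in s.items()}, r.grip_depth)
E
```

```text
pics
scene 465.4118905312543 308.05305709878724 233.29511800346606 [[-0.896, -0.335, 0.29, 0.236], [-0.443, 0.682, -0.582, 0.71], [-0.002, -0.65, -0.76, 0.957], [0.0, 0.0, 0.0, 1.0]]
top 514.7513929481981 319.4001751366898 243.51414418301067 [[-0.029, -0.995, 0.093, 0.448], [-0.999, 0.028, -0.016, 0.043], [0.014, -0.093, -0.996, 1.134], [0.0, 0.0, 0.0, 1.0]]
{'time_s': 0.1, 'joints': [86.867, 20.587, 0.64, -0.017, -70.134, -16.508], 'qd': [0.001, -0.085, 0.173, 0.12, -0.038, 0.016], 'joint_torque': [-0.002, -58.416, 29.375, 7.016, 0.01, -0.0], 'tcp_pos': [0.227, 0.635, 0.226], 'eef_rot': [179.918, -0.008, -19.647], 'contact_force': [-0.124, -0.002, 0.257], 'moment': [0.009, -0.026, 0.007], 'gripper_force': 0.0, 'gripper_width': 0.088} 0.0188
```

View pics/scene1.png

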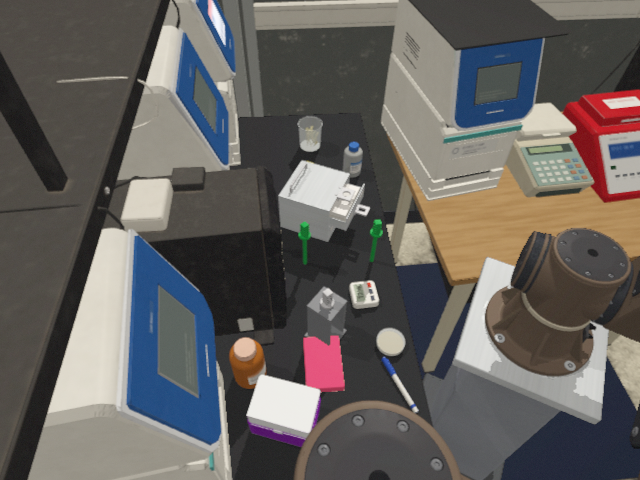

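View pics/top1.png

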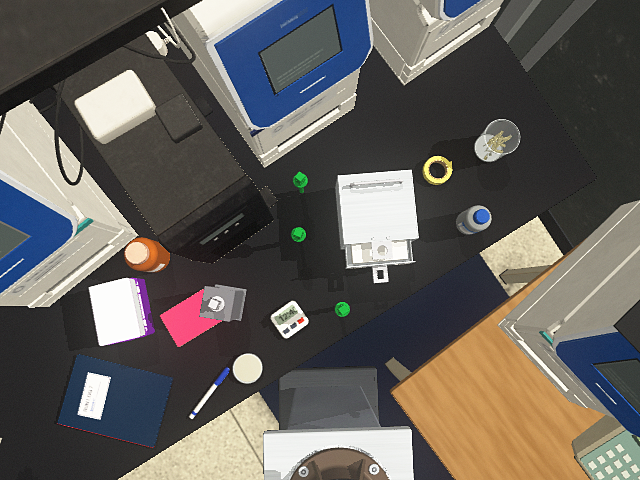

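Scene picture: the steel rod is in the grey stand at (326,297). The green look-alikes are at (305,230) and (376,230), and the rack is at (320,200) with its upper drawer open. 
Top picture: candidates for the rod are the steel rod in the grey stand (215,303) and the green-capped rods (300,180), (298,235) and (342,310). I choose the steel one in the grey stand. The lugs are at about (380,250) and (380,273).

```bash
cat > m.py <<'E'
from h import *
out=[]
for n,(u0,v0,u1,v1),(a0,b0,a1,b1) in(('top',(190,275,255,330),(325,165,425,290)),('scene',(295,275,360,350),(270,150,375,245))):
    c=load(n);P=pts(c);im=c['frame'][:,:,::-1]
    for (x0,y0,x1,y1) in((u0,v0,u1,v1),(a0,b0,a1,b1)):
        out.append(cv2.resize(im[y0:y1,x0:x1],(400,300),interpolation=cv2.INTER_CUBIC))
    Q=P[v0:v1,u0:u1].reshape(-1,3)
    print(n,'stand z hist',[(round(h,3),int(((Q[:,2]>h-.0025)&(Q[:,2]<=h+.0025)).sum())) for h in np.arange(.1,.185,.005)])
    for lo,hi in((.122,.132),(.16,.18)):
        k=(Q[:,2]>lo)&(Q[:,2]<hi)
        if k.sum()>4: print(lo,k.sum(),Q[k].mean(0).round(4),cv2.minAreaRect((Q[k,:2]*1000).astype(np.float32)))
    Q=P[b0:b1,a0:a1].reshape(-1,3)
    print(n,'rack z hist',[(round(h,3),int(((Q[:,2]>h-.0025)&(Q[:,2]<=h+.0025)).sum())) for h in np.arange(.04,.15,.005)])
    k=(Q[:,2]>.113)&(Q[:,2]<.128); print(k.sum(),Q[k].mean(0).round(4),cv2.minAreaRect((Q[k,:2]*1000).astype(np.float32)))
cv2.imwrite('pics/crop1.png',np.vstack([np.hstack(out[:2]),np.hstack(out[2:])]))
E
python3 m.py
```

```text
top stand z hist [(np.float64(0.1), 12), (np.float64(0.105), 9), (np.float64(0.11), 13), (np.float64(0.115), 13), (np.float64(0.12), 11), (np.float64(0.125), 64), (np.float64(0.13), 656), (np.float64(0.135), 139), (np.float64(0.14), 21), (np.float64(0.145), 6), (np.float64(0.15), 6), (np.float64(0.155), 4), (np.float64(0.16), 8), (np.float64(0.165), 6), (np.float64(0.17), 50), (np.float64(0.175), 27), (np.float64(0.18), 0)]
0.122 667 [0.4309 0.2271 0.1296] ((430.73193359375, 228.07789611816406), (60.8421630859375, 59.91249465942383), 79.04288482666016)
0.16 85 [0.4306 0.2271 0.171 ] ((430.9609680175781, 227.7772979736328), (16.54680824279785, 15.897930145263672), 61.964332580566406)
top rack z hist [(np.float64(0.04), 7), (np.float64(0.045), 13), (np.float64(0.05), 8), (np.float64(0.055), 14), (np.float64(0.06), 24), (np.float64(0.065), 181), (np.float64(0.07), 80), (np.float64(0.075), 34), (np.float64(0.08), 79), (np.float64(0.085), 166), (np.float64(0.09), 52), (np.float64(0.095), 71), (np.float64(0.1), 248), (np.float64(0.105), 623), (np.float64(0.11), 106), (np.float64(0.115), 24
[... 983 characters left out ...]
cene rack z hist [(np.float64(0.04), 76), (np.float64(0.045), 73), (np.float64(0.05), 94), (np.float64(0.055), 87), (np.float64(0.06), 93), (np.float64(0.065), 108), (np.float64(0.07), 140), (np.float64(0.075), 133), (np.float64(0.08), 254), (np.float64(0.085), 231), (np.float64(0.09), 155), (np.float64(0.095), 155), (np.float64(0.1), 323), (np.float64(0.105), 281), (np.float64(0.11), 134), (np.float64(0.115), 430), (np.float64(0.12), 1864), (np.float64(0.125), 88), (np.float64(0.13), 25), (np.float64(0.135), 28), (np.float64(0.14), 69), (np.float64(0.145), 23)]
2373 [ 0.6022 -0.0799  0.1191] ((581.0210571289062, -50.34356689453125), (197.6805877685547, 299.2679138183594), 39.64131546020508)
```

View pics/crop1.png

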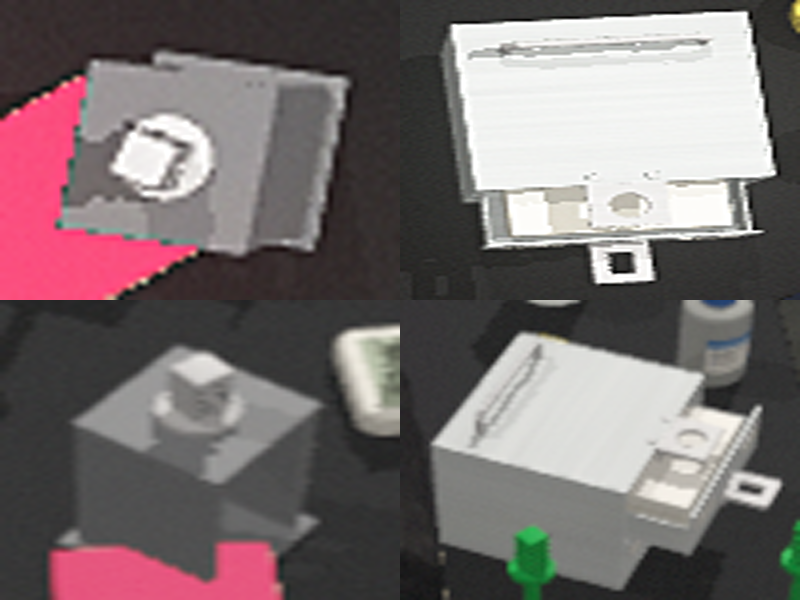

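The crop confirms it: a steel rod with a square metal grip and a collar, hanging in the grey stand. It also shows the top lug's hole (top view about (382,250)) and the open drawer lug with a dark slot (about (380,274)).

```bash
cat > m2.py <<'E'
from h import *
for n,(a0,b0,a1,b1) in(('top',(325,165,425,290)),('scene',(270,150,375,245))):
    c=load(n);P=pts(c);Q=P[b0:b1,a0:a1]
    m=((Q[...,2]>.115)&(Q[...,2]<.126)).astype(np.uint8)
    for rep in range(1):
        ctr=np.zeros(2); k=m>0
        R=Q[k][:,:2]; g=(R[:,0]>.45)&(R[:,0]<.70)&(R[:,1]<.0)&(R[:,1]>-.2); R=R[g]
        rect=cv2.minAreaRect((R*1000).astype(np.float32)); print(n,rect)
        np.save('pics/r_%s.npy'%n,R)
        yaw=np.radians(3.2)
        for it in range(3):
            u=np.array([np.cos(yaw),np.sin(yaw)]); v=np.array([-u[1],u[0]]); X=R@u;Y=R@v
            # side edges by bins of X within body
            x0=np.percentile(X,3);xm=X.max()
            pl=[];ph=[]
            for b in np.arange(xm-.13,xm-.01,.008):
                s=(X>b)&(X<b+.008)
                if s.sum()>20: pl.append((b,Y[s].min()));ph.append((b,Y[s].max()))
            a=np.polyfit(*zip(*pl),1)[0];b_=np.polyfit(*zip(*ph),1)[0]
            yaw+=(a+b_)/2 if n=='top' else a
        ym=(np.median([p[1] for p in pl])+np.median([p[1] for p in ph]))/2
        print('yaw',np.degrees(yaw),a,b_,'width',np.median([p[1] for p in ph])-np.median([p[1] for p in pl]),'Ymid',ym,'X',X.min(),X.max())
        L=(X<xm-.145); print('lug',L.sum(),X[L].min(),X[L].max(),'Y',Y[L].min(),Y[L].max())
        # front edge of body, off lug
        F=(np.abs(Y-ym)>.025)&(np.abs(Y-ym)<.07); print('front',X[F].min(),np.percentile(X[F],.5))
# drawer lug slot / top-hole by brightness in top image
c=load('top');g=cv2.cvtColor(c['frame'],cv2.COLOR_RGB2GRAY)
print(g[240:262,372:394:1].tolist().__repr__().replace('], [','\n'))
E
python3 m2.py
```

```text
top ((596.3839111328125, -92.9507827758789), (174.98756408691406, 150.52496337890625), 3.2316341400146484)
yaw 3.1319330608335285 -0.0026993246451301094 0.0026991506095833846 width 0.1492244064093975 Ymid -0.1250882831365177 X 0.5029394055440857 0.6778866617788247
lug 229 0.5029394055440857 0.5327719429110537 Y -0.14540218518609008 -0.1050382590016123
front 0.5374241998240066 0.5381206244698655
scene ((597.0958251953125, -90.611083984375), (175.5073699951172, 155.79234313964844), 3.7179691791534424)
yaw 2.47040685094733 -0.0050489495077381775 0.018640709464650965 width 0.15158795751212045 Ymid -0.11890584793850353 X 0.5039506063139427 0.6798003071538535
lug 120 0.5039506063139427 0.534778704480374 Y -0.14161878173778558 -0.09920367077737388
front 0.537675560564409 0.5390528452121222
[[242, 233, 230, 238, 238, 240, 239, 240, 240, 241, 241, 248, 245, 246, 247, 244, 244, 246, 239, 232, 182, 173
249, 245, 244, 242, 240, 243, 238, 234, 221, 231, 229, 242, 241, 240, 239, 240, 240, 239, 239, 214, 172, 180
246, 240, 240, 240, 239, 240, 239, 241, 240, 241, 239, 238, 239, 239, 238, 238, 237, 2
[... 1395 characters left out ...]
 242, 240, 240, 240, 240, 241, 240, 242, 254
227, 244, 242, 241, 240, 241, 242, 243, 243, 244, 244, 243, 244, 242, 242, 239, 240, 239, 239, 237, 238, 254
186, 248, 244, 243, 242, 241, 241, 242, 241, 242, 242, 244, 242, 241, 240, 241, 242, 242, 244, 241, 242, 252
142, 252, 247, 246, 248, 250, 248, 248, 248, 248, 246, 225, 228, 250, 225, 246, 245, 224, 229, 247, 244, 255
193, 242, 209, 226, 223, 180, 187, 232, 195, 225, 224, 218, 183, 255, 254, 255, 255, 255, 255, 255, 255, 255
217, 177, 179, 181, 185, 197, 255, 184, 184, 182, 192, 245, 254, 244, 214, 208, 173, 166, 158, 134, 137, 134
255, 249, 220, 214, 177, 168, 168, 141, 149, 144, 141, 140, 142, 148, 146, 153, 155, 157, 151, 149, 148, 150]]
```

```bash
cat >> h.py <<'E'
from scipy.spatial.transform import Rotation as Ro
def plan(xyz,yaw=None,ref=None):
    s=r.get_state(); R=Ro.from_euler('xyz',s['eef_rot'],degrees=True); p=np.array(s['tcp_pos'] if ref is None else ref)
    d=R.inv().apply(np.array(xyz)-p)
    t=np.zeros(3)
    if yaw is not None: t=(R.inv()*Ro.from_euler('xyz',[180,0,yaw],degrees=True)).as_rotvec(degrees=True)
    print('tool d',d.round(4),'rot',t.round(2),'rows',np.ceil(max(np.linalg.norm(d)/.0417,np.linalg.norm(t)/7.16)))
E
python3 - <<'E'
from h import *
c=load('top'); print('hole',ray(c,382.1,250.1,.12),'slot',ray(c,380.3,274,.083))
for n in('top','scene'):
    c=load(n);P=pts(c);f=c['frame'].astype(int)
    m=((f[...,1]>f[...,0]+50)&(f[...,1]>f[...,2]+50)).astype(np.uint8)
    k,l,st,ce=cv2.connectedComponentsWithStats(m)
    for i in range(1,k):
        if st[i,4]>30: Q=P[l==i]; print(n,ce[i].round(),np.median(Q,0).round(3),Q[:,2].max())
E
python3 - <<'E'
from h import *
plan((.43,.25,.25),3.1); 
plan((.40,-.02,.25),3.1)
E
```

```text
hole [ 0.52558051 -0.09732261  0.12      ] slot [ 0.47959764 -0.09677316  0.083     ]
top [300. 181.] [0.668 0.061 0.119] 0.15468072832490964
top [298. 234.] [0.561 0.067 0.117] 1.1337047866749104
top [342. 309.] [ 0.413 -0.013  0.118] 0.1551695910190265
scene [375. 234.] [ 0.413 -0.008  0.115] 0.9572482231386894
scene [304. 236.] [0.562 0.074 0.116] 0.15280750822318068
tool d [ 0.321   0.2946 -0.0238] rot [ 8.000e-02  1.000e-02 -2.275e+01] rows 11.0
tool d [ 0.3835  0.559  -0.0234] rot [ 8.000e-02  1.000e-02 -2.275e+01] rows 17.0
```

```bash
python3 -m pendant '[[0.015,0.014,0,0,0,0],[0.045,0.042,-0.005,0,0,-3],[0.075,0.07,-0.01,0,0,-6],[0.105,0.098,-0.015,0,0,-9],[0.135,0.126,-0.02,0,0,-12],[0.165,0.154,-0.02,0,0,-15],[0.195,0.182,-0.02,0,0,-18],[0.225,0.21,-0.02,0,0,-21],[0.255,0.238,-0.02,0,0,-22.75],[0.285,0.266,-0.02,0,0,-22.75],[0.31,0.285,-0.02,0,0,-22.75],[0.32,0.295,-0.02,0,0,-22.75]]' 0 20 && python3 - <<'E'
from h import *
plan((.455,-.149,.25),3.1)
E
```

```text
time_s: 1.1
tcp_pos: [0.4301, 0.2472, 0.2465]
eef_rot: [180.0, 0.0, 3.0]
contact_force: [0.1, -0.0, -0.3]
gripper_width: 0.0134
gripper_force: 0.0
tool d [ 0.0042  0.397  -0.0033] rot [ 0.02  0.01 -0.1 ] rows 10.0
```

```bash
python3 -m pendant '[[0,0.015,0,0,0,0],[0,0.045,0,0,0,0],[0,0.08,0,0,0,0],[0,0.12,0,0,0,0],[0,0.16,0,0,0,0],[0,0.2,0,0,0,0],[0,0.24,0,0,0,0],[0,0.28,0,0,0,0],[0,0.32,0,0,0,0],[0.004,0.355,0,0,0,0],[0.004,0.385,0,0,0,0],[0.004,0.397,0,0,0,0]]' && python3 -m pendant '[[0,0,0.01,0,0,0],[0,0,0.035,0,0,0],[0,0,0.065,0,0,0],[0,0,0.1,0,0,0],[0,0,0.13,0,0,0],[0,0,0.15,0,0,0],[0,0,0.16,0,0,0],[0,0,0.1615,0,0,0],[0,0,0.1615,0,0,0]]'; python3 - <<'E'
from h import *
cap('top','top2.png');plan((.455,-.149,.085),3.1)
E
```

```text
time_s: 2.1
tcp_pos: [0.4541, -0.1485, 0.2462]
eef_rot: [180.0, 0.1, 3.0]
contact_force: [0.3, 0.6, -1.0]
gripper_width: 0.0003
gripper_force: 0.0
time_s: 2.85
tcp_pos: [0.4539, -0.1453, 0.0843]
eef_rot: [180.0, 0.1, 3.2]
contact_force: [0.3, 0.1, 0.7]
gripper_width: 0.0004
gripper_force: 0.0
tool d [0.0001 0.0036 0.0002] rot [0.01 0.01 0.06] rows 1.0
```

View pics/top2.png

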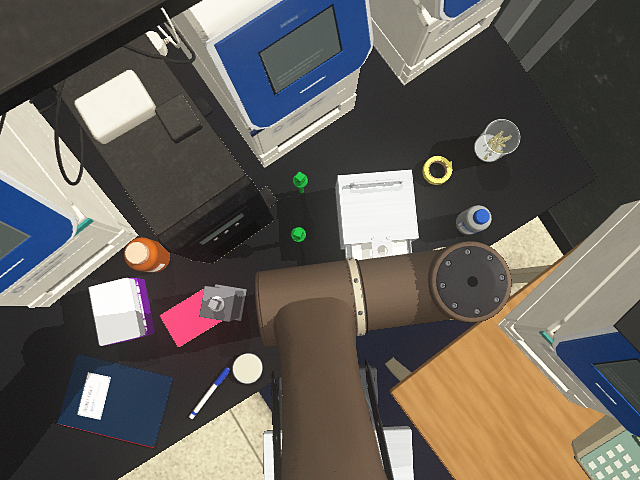

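Top picture: the arm is in front of the rack, with the closed fingers under the wrist near (470,280). The rack and bystanders have not moved. I now push the drawer along the tool's x.

```bash
python3 -m pendant '[[0.01,0.002,0,0,0,0],[0.025,0.003,0,0,0,0],[0.035,0.003,0,0,0,0],[0.045,0.003,0,0,0,0],[0.053,0.003,0,0,0,0],[0.06,0.003,0,0,0,0],[0.066,0.003,0,0,0,0],[0.07,0.003,0,0,0,0],[0.073,0.003,0,0,0,0],[0.076,0.003,0,0,0,0]]' && python3 -m pendant '[[0.0015,0,0,0,0,0],[0.003,0,0,0,0,0],[0.004,0,0,0,0,0],[0.005,0,0,0,0,0]]'
```

```text
time_s: 3.73
tcp_pos: [0.5307, -0.1448, 0.085]
eef_rot: [-180.0, 0.0, 3.1]
contact_force: [-1.4, 0.4, 1.5]
gripper_width: 0.0006
gripper_force: 1.1
time_s: 4.07
tcp_pos: [0.5356, -0.1445, 0.085]
eef_rot: [-180.0, 0.0, 3.1]
contact_force: [-1.3, -0.1, 0.3]
gripper_width: 0.0003
gripper_force: 1.0
```

```bash
python3 -m pendant '[[0.001,0,0,0,0,0],[0.002,0,0,0,0,0],[0.003,0,0,0,0,0],[0.003,0,0,0,0,0]]' && python3 -m pendant '[[0.001,0,0,0,0,0],[0.002,0,0,0,0,0],[0.003,0,0,0,0,0],[0.003,0,0,0,0,0]]'
```

```text
time_s: 4.4
tcp_pos: [0.5355, -0.1445, 0.0849]
eef_rot: [-180.0, 0.3, 3.1]
contact_force: [-12.1, 2.2, 10.4]
gripper_width: 0.0005
gripper_force: 6.1
time_s: 4.73
tcp_pos: [0.5355, -0.1445, 0.0847]
eef_rot: [-180.0, 0.6, 3.0]
contact_force: [-21.3, 2.4, 18.3]
gripper_width: 0.0004
gripper_force: 11.0
```

The drawer is against its stop. Now back off, raise and look.

```bash
python3 -m pendant '[[-0.01,0,0,0,0,0],[-0.03,0,0,0,0,0],[-0.05,0,0,0,0,0],[-0.06,0,-0.01,0,0,0],[-0.065,0,-0.04,0,0,0],[-0.065,0,-0.08,0,0,0],[-0.065,0,-0.12,0,0,0],[-0.065,0,-0.15,0,0,0],[-0.065,0,-0.165,0,0,0],[-0.065,0,-0.167,0,0,0]]' 0.05 && python3 - <<'E'
from h import *
plan((.431,.229,.25),-22)
E
```

```text
time_s: 5.57
tcp_pos: [0.4792, -0.1478, 0.2565]
eef_rot: [180.0, -0.5, 3.1]
contact_force: [0.1, -0.7, 0.3]
gripper_width: 0.0499
gripper_force: 0.0
tool d [-0.0276 -0.3789  0.006 ] rot [-0.07 -0.49 25.13] rows 10.0
```

```bash
python3 -m pendant '[[0,-0.015,0,0,0,0],[-0.003,-0.045,0,0,0,3],[-0.006,-0.08,0,0,0,6],[-0.01,-0.12,0,0,0,9],[-0.014,-0.16,0,0,0,12],[-0.018,-0.2,0,0,0,15],[-0.022,-0.24,0,0,0,18],[-0.025,-0.28,0,0,0,21],[-0.027,-0.32,0,0,0,24],[-0.0276,-0.35,0,0,0,25.1],[-0.0276,-0.37,0,0,0,25.1],[-0.0276,-0.379,0,0,0,25.1]]' && python3 - <<'E'
from h import *
c=cap('scene','scene3.png'); d=cap('top'); plan((.431,.229,.148),-22)
cv2.imwrite('pics/crop3.png',np.hstack([cv2.resize(c['frame'][150:350,240:440,::-1],(400,400)),cv2.resize(d['frame'][165:300,300:435,::-1],(400,400))]))
E
```

```text
time_s: 6.57
tcp_pos: [0.4283, 0.232, 0.2512]
eef_rot: [-180.0, 0.0, -21.9]
contact_force: [0.0, -0.4, -0.5]
gripper_width: 0.0497
gripper_force: 0.0
tool d [0.0029 0.0004 0.1032] rot [0.03 0.02 0.13] rows 3.0
```

View pics/crop3.png

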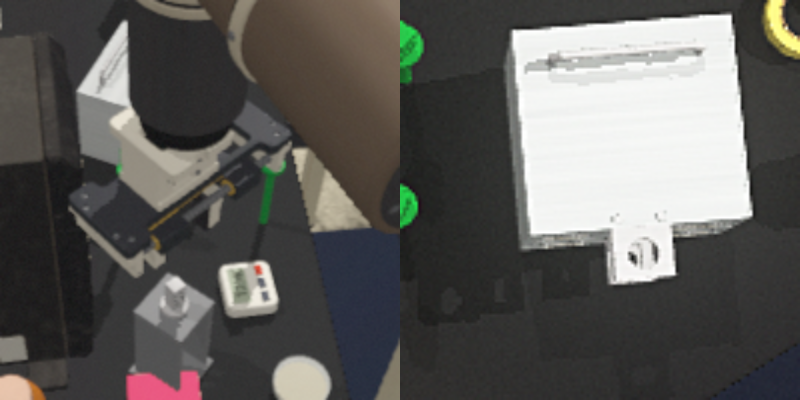

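Both crops together: the drawer is shut (right; top lug hole at top px about (382,250)), and the gripper hangs over the stand with the rod between the fingers (left). Next, descend and grip.

```bash
python3 -m pendant '[[0.0029,0.0004,0.01,0,0,0],[0.0029,0.0004,0.035,0,0,0],[0.0029,0.0004,0.06,0,0,0],[0.0029,0.0004,0.08,0,0,0],[0.0029,0.0004,0.095,0,0,0],[0.0029,0.0004,0.105,0,0,0],[0.0029,0.0004,0.109,0,0,0],[0.0029,0.0004,0.109,0,0,0]]' && python3 -m pendant '[[0,0,0,0,0,0],[0,0,0,0,0,0],[0,0,0,0,0,0],[0,0,0,0,0,0],[0,0,0,0,0,0],[0,0,0,0,0,0],[0,0,0,0,0,0],[0,0,0,0,0,0]]' 0 45
```

```text
time_s: 7.33
tcp_pos: [0.4311, 0.2266, 0.1422]
eef_rot: [179.9, 0.0, -22.1]
contact_force: [0.3, -0.4, 0.0]
gripper_width: 0.0502
gripper_force: 0.0
time_s: 8.0
tcp_pos: [0.4313, 0.2281, 0.1434]
eef_rot: [-180.0, -0.0, -22.0]
contact_force: [-0.8, 1.5, 3.3]
gripper_width: 0.0156
gripper_force: 45.0
```

```bash
python3 -m pendant '[[0,0,-0.005,0,0,0],[0,0,-0.015,0,0,0],[0,0,-0.03,0,0,0],[0,0,-0.05,0,0,0],[0,0,-0.07,0,0,0],[0,0,-0.09,0,0,0],[0,0,-0.11,0,0,0],[0,0,-0.13,0,0,0],[0,0,-0.145,0,0,0],[0,0,-0.155,0,0,0],[0,0,-0.157,0,0,0],[0,0,-0.157,0,0,0]]' && python3 - <<'E'
from h import *
plan((.42,.05,.30),-22);plan((.5256,-.0973,.30),-22)
E
```

```text
time_s: 9.0
tcp_pos: [0.4311, 0.2278, 0.3005]
eef_rot: [-180.0, -0.0, -22.0]
contact_force: [0.3, -0.5, -1.4]
gripper_width: 0.016
gripper_force: 45.0
tool d [0.0563 0.169  0.0003] rot [-0.05 -0.    0.  ] rows 5.0
tool d [2.094e-01 2.661e-01 2.000e-04] rot [-0.05 -0.    0.  ] rows 9.0
```

```bash
python3 -m pendant '[[0.008,0.01,0,0,0,0],[0.022,0.028,0,0,0,0],[0.044,0.056,0,0,0,0],[0.068,0.086,0,0,0,0],[0.092,0.117,0,0,0,0],[0.116,0.147,0,0,0,0],[0.14,0.178,0,0,0,0],[0.164,0.208,0,0,0,0],[0.188,0.239,0,0,0,0],[0.201,0.256,0,0,0,0],[0.207,0.263,0,0,0,0],[0.2094,0.2661,0,0,0,0]]' && python3 -m pendant '[[0,0,0.01,0,0,0],[0,0,0.025,0,0,0],[0,0,0.035,0,0,0],[0,0,0.038,0,0,0],[0,0,0.038,0,0,0],[0,0,0.038,0,0,0]]'; python3 - <<'E'
from h import *
c=cap('scene'); d=cap('top'); plan((.5256,-.0973,.26),-22)
cv2.imwrite('pics/crop4.png',np.hstack([cv2.resize(c['frame'][120:270,250:400,::-1],(400,400)),cv2.resize(d['frame'][165:300,300:435,::-1],(400,400))]))
E
```

```text
time_s: 10.0
tcp_pos: [0.5252, -0.0992, 0.2985]
eef_rot: [179.9, 0.1, -22.1]
contact_force: [-0.3, 0.5, -1.5]
gripper_width: 0.0157
gripper_force: 45.0
time_s: 10.5
tcp_pos: [0.5258, -0.0967, 0.2623]
eef_rot: [180.0, -0.0, -21.9]
contact_force: [-0.4, -0.2, -1.2]
gripper_width: 0.016
gripper_force: 45.0
tool d [-0.0004  0.0005  0.0028] rot [-0.02 -0.07  0.06] rows 1.0
```

View pics/crop4.png

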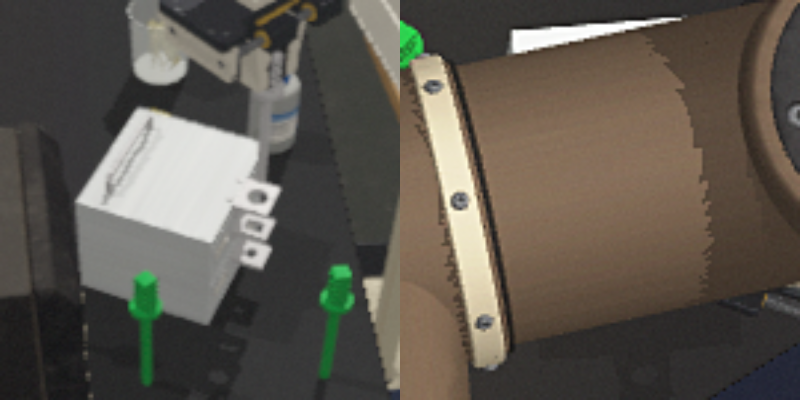

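Left crop: the steel rod hangs just above the top lug's hole (crop (258,195), scene px about (347,193)). The middle and lower lug holes show at crop (255,226) and (254,252). I zoom in there to measure the offsets.

```bash
cat >> h.py <<'E'
def proj(c,p):
    q=np.linalg.inv(c['cam_to_world'])@np.append(p,1); return np.array([c['fx']*q[0]/q[2]+c['cx'],c['fy']*q[1]/q[2]+c['cy']])
E
python3 - <<'E'
from h import *
c=load('scene'); H=np.array([.5256,-.0973,.12]); u=np.array([.9985,.0546,0]); v=np.array([-.0546,.9985,0])
for n,z in(('top',.12),('mid',.083),('low',.041)): p=H.copy();p[2]=z; print(n,proj(c,p).round(2),'du/mm',((proj(c,p+.001*u)-proj(c,p))).round(2),((proj(c,p+.001*v)-proj(c,p))).round(2))
print('rod end',proj(c,[.5258,-.0967,.1409]),'rod mid',proj(c,[.5258,-.0967,.18]))
I=c['frame'][158:224,325:369,::-1]
I=cv2.resize(I,None,fx=9,fy=9,interpolation=cv2.INTER_NEAREST)
for k in range(0,66,10): cv2.putText(I,str(158+k),(0,k*9+9),0,.35,(0,0,255))
for k in range(0,44,10): cv2.putText(I,str(325+k),(k*9,590),0,.35,(0,0,255))
cv2.imwrite('pics/crop5.png',I[:594])
g=cv2.cvtColor(c['frame'],cv2.COLOR_RGB2GRAY)
print('cols 338..357')
for y in range(176,222): print(y,g[y,338:358].tolist())
E
```

```text
top [347.09 192.89] du/mm [-0.37 -0.11] [-0.13  0.25]
mid [346.22 203.02] du/mm [-0.36 -0.11] [-0.13  0.25]
low [345.29 213.96] du/mm [-0.35 -0.11] [-0.13  0.25]
rod end [347.43239803 187.08476354] rod mid [348.41756412 175.54451142]
cols 338..357
176 [225, 225, 227, 227, 228, 228, 227, 226, 204, 143, 129, 129, 117, 98, 98, 97, 97, 96, 79, 52]
177 [225, 226, 227, 228, 229, 226, 226, 226, 199, 129, 129, 131, 111, 74, 74, 68, 62, 52, 36, 35]
178 [225, 226, 227, 227, 227, 226, 225, 226, 200, 128, 128, 129, 102, 41, 39, 31, 33, 37, 37, 34]
179 [226, 226, 228, 227, 226, 225, 226, 226, 202, 128, 129, 122, 88, 37, 40, 39, 39, 41, 38, 38]
180 [226, 227, 228, 227, 226, 225, 226, 211, 167, 128, 128, 123, 89, 38, 39, 38, 39, 36, 37, 47]
181 [227, 226, 227, 226, 225, 225, 225, 201, 130, 128, 127, 122, 86, 41, 39, 38, 41, 41, 40, 48]
182 [226, 227, 226, 226, 225, 225, 209, 163, 131, 128, 129, 114, 72, 38, 42, 41, 36, 40, 40, 49]
183 [227, 226, 226, 225, 225, 224, 199, 138, 134, 128, 129, 113, 70, 43, 37, 42, 41, 39, 42, 49]
184 [226, 225, 225, 225, 225, 207, 174, 159, 127, 127, 129, 114, 68, 41, 
[... 2959 characters left out ...]
5, 214, 197, 137, 50, 49, 50, 50, 53, 48]
215 [138, 137, 151, 169, 152, 88, 76, 120, 186, 215, 215, 212, 179, 73, 49, 51, 49, 50, 50, 51]
216 [137, 138, 182, 213, 203, 172, 156, 193, 214, 215, 215, 199, 136, 52, 51, 54, 51, 51, 46, 50]
217 [128, 133, 176, 206, 211, 213, 213, 213, 214, 214, 211, 179, 71, 50, 50, 50, 50, 49, 50, 47]
218 [122, 119, 127, 164, 193, 203, 208, 210, 212, 214, 196, 137, 50, 50, 50, 51, 51, 51, 50, 50]
219 [132, 115, 82, 101, 113, 128, 164, 186, 195, 207, 177, 71, 50, 50, 49, 51, 50, 49, 49, 50]
220 [120, 83, 32, 42, 57, 81, 98, 106, 127, 153, 134, 49, 51, 52, 52, 51, 48, 50, 49, 52]
221 [108, 41, 37, 44, 47, 51, 51, 57, 68, 75, 72, 49, 52, 49, 50, 46, 49, 49, 49, 50]
```

View pics/crop5.png

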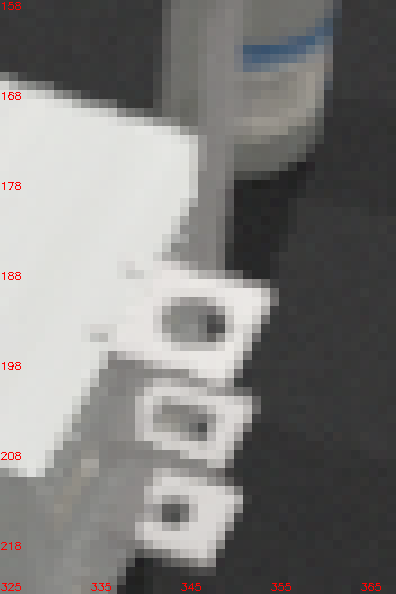

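The zoom shows the three holes: top around (346,193), middle around (345,204), lower around (343,214.5). The rod's end is at about (347,188). I take weighted centroids.

```bash
python3 - <<'E'
from h import *
c=load('scene'); g=cv2.cvtColor(c['frame'],cv2.COLOR_RGB2GRAY).astype(float)
u=np.array([.9985,.0546]); v=np.array([-.0546,.9985]); T=None
for n,z,bg,(x0,x1,y0,y1) in(('top',.12,227,(341,351,190,197)),('mid',.083,214,(341,349,202,207)),('low',.041,214,(341,347,212,217))):
    w=np.clip(bg-6-g[y0:y1,x0:x1],0,None); 
    for wt in (w,np.minimum(w,60)):
        yy,xx=np.mgrid[y0:y1,x0:x1]; a=(wt*xx).sum()/wt.sum(); b=(wt*yy).sum()/wt.sum()
        p=ray(c,a,b,z)[:2]; 
        if n=='top': T=p
        d=p-T; print(n,round(a,2),round(b,2),p.round(4),'rel mm x,y',(d@u*1000).round(2),(d@v*1000).round(2))
E
```

```text
top 346.39 193.38 [ 0.5265 -0.0949] rel mm x,y 0.0 0.0
top 346.17 193.37 [ 0.527  -0.0947] rel mm x,y 0.0 0.0
mid 345.1 204.23 [ 0.5265 -0.092 ] rel mm x,y -0.41 2.75
mid 344.94 204.18 [ 0.5269 -0.0919] rel mm x,y 0.04 2.77
low 343.46 214.34 [ 0.5295 -0.0938] rel mm x,y 2.45 0.7
low 343.33 214.28 [ 0.5298 -0.0939] rel mm x,y 2.84 0.64
```

```bash
python3 -m pendant '[[0,0,0.004,0,0,0],[0,0,0.01,0,0,0],[0,0,0.015,0,0,0],[0,0,0.018,0,0,0],[0,0,0.02,0,0,0],[0,0,0.0215,0,0,0],[0,0,0.023,0,0,0],[0,0,0.023,0,0,0]]' && python3 -m pendant '[[0,0,0.001,0,0,0],[0,0,0.002,0,0,0],[0,0,0.003,0,0,0],[0,0,0.003,0,0,0]]'
```

```text
time_s: 11.27
tcp_pos: [0.5256, -0.0974, 0.2388]
eef_rot: [180.0, 0.0, -22.0]
contact_force: [0.1, -0.3, -1.6]
gripper_width: 0.0153
gripper_force: 45.0
time_s: 11.6
tcp_pos: [0.5256, -0.0973, 0.2359]
eef_rot: [180.0, 0.0, -22.0]
contact_force: [-1.3, 0.5, -0.9]
gripper_width: 0.0157
gripper_force: 45.0
```

```bash
python3 -m pendant '[[0,0,0.002,0,0,0],[0,0,0.004,0,0,0],[0,0,0.006,0,0,0],[0,0,0.008,0,0,0],[0,0,0.011,0,0,0],[0,0,0.014,0,0,0],[0,0,0.017,0,0,0],[0,0,0.02,0,0,0],[0,0,0.022,0,0,0],[0,0,0.023,0,0,0],[0,0,0.023,0,0,0]]' && python3 - <<'E'
from h import *
plan((.526,-.0943,.2135))
E
```

```text
time_s: 12.52
tcp_pos: [0.5256, -0.0974, 0.2128]
eef_rot: [180.0, 0.0, -22.0]
contact_force: [-0.2, 0.0, -0.9]
gripper_width: 0.0156
gripper_force: 45.0
tool d [-0.0008 -0.003  -0.0007] rot [0. 0. 0.] rows 1.0
```

End is at 91 mm. Shift sideways over the slot, then feel down.

```bash
python3 -m pendant '[[-0.0003,-0.001,0,0,0,0],[-0.0006,-0.002,0,0,0,0],[-0.0008,-0.003,0,0,0,0],[-0.0008,-0.003,0,0,0,0]]' && python3 -m pendant '[[0,0,0.002,0,0,0],[0,0,0.004,0,0,0],[0,0,0.006,0,0,0],[0,0,0.0075,0,0,0],[0,0,0.0085,0,0,0],[0,0,0.0095,0,0,0],[0,0,0.0095,0,0,0]]'
```

```text
time_s: 12.85
tcp_pos: [0.5262, -0.0941, 0.2132]
eef_rot: [-180.0, -0.0, -22.0]
contact_force: [0.5, -0.4, -1.2]
gripper_width: 0.016
gripper_force: 45.0
time_s: 13.43
tcp_pos: [0.526, -0.0943, 0.2033]
eef_rot: [180.0, 0.0, -22.0]
contact_force: [-0.1, 0.6, -1.3]
gripper_width: 0.0156
gripper_force: 45.0
```

```bash
python3 -m pendant '[[0,0,0.001,0,0,0],[0,0,0.002,0,0,0],[0,0,0.003,0,0,0],[0,0,0.003,0,0,0]]' && python3 -m pendant '[[0,0,0.001,0,0,0],[0,0,0.002,0,0,0],[0,0,0.003,0,0,0],[0,0,0.005,0,0,0],[0,0,0.007,0,0,0],[0,0,0.009,0,0,0],[0,0,0.009,0,0,0]]'; python3 - <<'E'
from h import *
plan((.5286,-.0963,.191))
E
```

```text
time_s: 13.77
tcp_pos: [0.526, -0.0943, 0.2003]
eef_rot: [180.0, 0.0, -22.0]
contact_force: [-0.4, -0.3, -0.8]
gripper_width: 0.0159
gripper_force: 45.0
time_s: 14.35
tcp_pos: [0.5258, -0.0943, 0.191]
eef_rot: [180.0, 0.0, -22.0]
contact_force: [0.6, -0.4, -2.6]
gripper_width: 0.0159
gripper_force: 45.0
tool d [ 0.0034  0.0009 -0.    ] rot [0. 0. 0.] rows 1.0
```

```bash
python3 -m pendant '[[0.001,0.0003,0.001,0,0,0],[0.002,0.0005,0.002,0,0,0],[0.003,0.0008,0.004,0,0,0],[0.0034,0.0009,0.006,0,0,0],[0.0034,0.0009,0.009,0,0,0],[0.0034,0.0009,0.012,0,0,0],[0.0034,0.0009,0.015,0,0,0],[0.0034,0.0009,0.018,0,0,0],[0.0034,0.0009,0.021,0,0,0],[0.0034,0.0009,0.023,0,0,0],[0.0034,0.0009,0.023,0,0,0]]' && python3 -m pendant '[[0,0,0.001,0,0,0],[0,0,0.002,0,0,0],[0,0,0.003,0,0,0],[0,0,0.004,0,0,0],[0,0,0.004,0,0,0]]'
```

```text
time_s: 15.27
tcp_pos: [0.5286, -0.0964, 0.1679]
eef_rot: [180.0, 0.0, -22.0]
contact_force: [-0.3, 0.4, -1.3]
gripper_width: 0.0158
gripper_force: 45.0
time_s: 15.68
tcp_pos: [0.5289, -0.0963, 0.1644]
eef_rot: [-180.0, -0.0, -22.0]
contact_force: [0.9, 1.6, -0.7]
gripper_width: 0.0159
gripper_force: 45.0
```

End is at about 43 mm. Feel for the lower hole.

```bash
python3 -m pendant '[[0,0,0.001,0,0,0],[0,0,0.002,0,0,0],[0,0,0.003,0,0,0],[0,0,0.003,0,0,0]]' && python3 -m pendant '[[0,0,0.0005,0,0,0],[0,0,0.001,0,0,0],[0,0,0.001,0,0,0]]'
```

```text
time_s: 16.02
tcp_pos: [0.5289, -0.0964, 0.1614]
eef_rot: [180.0, 0.0, -22.0]
contact_force: [1.1, 0.6, -1.4]
gripper_width: 0.0158
gripper_force: 45.0
time_s: 16.27
tcp_pos: [0.5289, -0.0964, 0.1605]
eef_rot: [180.0, 0.0, -22.0]
contact_force: [0.3, 0.5, -0.5]
gripper_width: 0.0158
gripper_force: 45.0
```

```bash
python3 -m pendant '[[0,0,0.0007,0,0,0],[0,0,0.0014,0,0,0],[0,0,0.002,0,0,0],[0,0,0.002,0,0,0]]' && python3 -m pendant '[[0,0,0.0007,0,0,0],[0,0,0.0014,0,0,0],[0,0,0.002,0,0,0],[0,0,0.002,0,0,0]]' && python3 -m pendant '[[0,0,0.001,0,0,0],[0,0,0.002,0,0,0],[0,0,0.003,0,0,0],[0,0,0.003,0,0,0]]'
```

```text
time_s: 16.6
tcp_pos: [0.5289, -0.0964, 0.1584]
eef_rot: [180.0, 0.0, -22.0]
contact_force: [0.6, 1.0, -1.2]
gripper_width: 0.0156
gripper_force: 45.0
time_s: 16.93
tcp_pos: [0.5289, -0.0964, 0.1564]
eef_rot: [180.0, 0.0, -22.0]
contact_force: [0.6, 1.2, -1.1]
gripper_width: 0.0155
gripper_force: 45.0
time_s: 17.27
tcp_pos: [0.5289, -0.0964, 0.1533]
eef_rot: [180.0, 0.0, -22.0]
contact_force: [-0.2, 0.8, -1.2]
gripper_width: 0.016
gripper_force: 45.0
```

Through the lower lug. Lower it the rest of the way.

```bash
python3 -m pendant '[[0,0,0.001,0,0,0],[0,0,0.003,0,0,0],[0,0,0.005,0,0,0],[0,0,0.007,0,0,0],[0,0,0.009,0,0,0],[0,0,0.011,0,0,0],[0,0,0.013,0,0,0],[0,0,0.015,0,0,0],[0,0,0.017,0,0,0],[0,0,0.017,0,0,0]]' && python3 -m pendant '[[0,0,0.0007,0,0,0],[0,0,0.0014,0,0,0],[0,0,0.002,0,0,0],[0,0,0.002,0,0,0]]' && python3 -m pendant '[[0,0,0.0004,0,0,0],[0,0,0.0008,0,0,0],[0,0,0.001,0,0,0],[0,0,0.001,0,0,0]]'
```

```text
time_s: 18.1
tcp_pos: [0.5288, -0.0964, 0.1361]
eef_rot: [180.0, 0.0, -22.0]
contact_force: [-0.2, 1.1, -2.8]
gripper_width: 0.0155
gripper_force: 45.0
time_s: 18.43
tcp_pos: [0.5289, -0.0964, 0.1345]
eef_rot: [-180.0, -0.0, -22.0]
contact_force: [1.7, 1.0, -0.5]
gripper_width: 0.0155
gripper_force: 45.0
time_s: 18.77
tcp_pos: [0.529, -0.0964, 0.1335]
eef_rot: [-180.0, -0.0, -22.0]
contact_force: [0.9, 0.1, -0.6]
gripper_width: 0.0156
gripper_force: 45.0
```

```bash
python3 -m pendant '[[0,0,0.0004,0,0,0],[0,0,0.0007,0,0,0],[0,0,0.0007,0,0,0]]' && python3 -m pendant '[[0,0,0.0004,0,0,0],[0,0,0.0007,0,0,0],[0,0,0.0007,0,0,0]]'
```

```text
time_s: 19.02
tcp_pos: [0.529, -0.0964, 0.1334]
eef_rot: [-180.0, -0.0, -22.0]
contact_force: [-1.6, 1.7, 4.9]
gripper_width: 0.0159
gripper_force: 45.0
time_s: 19.27
tcp_pos: [0.529, -0.0964, 0.1334]
eef_rot: [-180.0, -0.0, -22.0]
contact_force: [-3.9, 3.0, 10.9]
gripper_width: 0.0156
gripper_force: 45.0
```

The collar is seated at 0.1334, as predicted. Relieve the force, release and rise.

```bash
python3 -m pendant '[[0,0,-0.0006,0,0,0],[0,0,-0.0012,0,0,0],[0,0,-0.0012,0,0,0]]' && python3 -m pendant '[[0,0,0,0,0,0],[0,0,0,0,0,0],[0,0,0,0,0,0],[0,0,0,0,0,0],[0,0,0,0,0,0],[0,0,0,0,0,0]]' 0.05 && python3 -m pendant '[[0,0,-0.005,0,0,0],[0,0,-0.015,0,0,0],[0,0,-0.03,0,0,0],[0,0,-0.05,0,0,0],[0,0,-0.08,0,0,0],[0,0,-0.11,0,0,0],[0,0,-0.13,0,0,0],[0,0,-0.14,0,0,0],[0,0,-0.14,0,0,0]]' && python3 -m pendant '[[0,0.01,0,0,0,0],[0,0.035,0,0,0,0],[0,0.07,0,0,0,0],[0,0.1,0,0,0,0],[0,0.12,0,0,0,0],[0,0.13,0,0,0,0],[0,0.13,0,0,0,0]]'; python3 - <<'E'
from h import *
c=cap('scene'); d=cap('top')
cv2.imwrite('pics/crop6.png',np.hstack([cv2.resize(c['frame'][120:270,250:400,::-1],(400,400)),cv2.resize(d['frame'][165:300,300:435,::-1],(400,400))]))
P=pts(c)[150:230,325:370].reshape(-1,3); k=(P[:,2]>.155)&(P[:,2]<.17)&(abs(P[:,0]-.529)<.03)&(abs(P[:,1]+.096)<.03); print(k.sum(),np.median(P[k],0),P[k][:,2].max() if k.any() else 0)
E
```

```text
time_s: 19.52
tcp_pos: [0.529, -0.0964, 0.1334]
eef_rot: [-180.0, -0.0, -22.0]
contact_force: [-1.8, 1.9, 2.4]
gripper_width: 0.0158
gripper_force: 45.0
time_s: 20.02
tcp_pos: [0.5289, -0.0964, 0.1333]
eef_rot: [180.0, 0.0, -22.0]
contact_force: [0.3, -0.8, 0.1]
gripper_width: 0.0475
gripper_force: 0.0
time_s: 20.77
tcp_pos: [0.5301, -0.0964, 0.2767]
eef_rot: [-179.9, -0.3, -22.0]
contact_force: [-1.1, 0.4, -0.0]
gripper_width: 0.0499
gripper_force: 0.0
time_s: 21.35
tcp_pos: [0.4786, -0.2185, 0.2721]
eef_rot: [180.0, 0.1, -22.1]
contact_force: [-0.7, 0.3, -0.7]
gripper_width: 0.0496
gripper_force: 0.0
39 [ 0.52785436 -0.09333041  0.16021218] 0.1637093474665009
```

View pics/crop6.png

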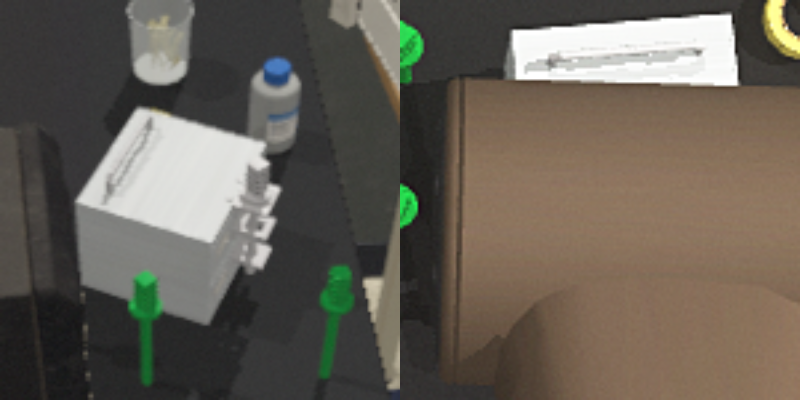

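The scene crop shows the rod upright through all three lugs, collar on the top lug (crop (258,195)). The drawer is shut, the rod is released, and its top is at about 162 mm as expected.

```bash
python3 -m pendant '[[0,0,0,0,0,0],[0,0,0,0,0,0],[0,0,0,0,0,0]]' && python3 -c "
from plant import r
print(r.close_job())"
```

```text
time_s: 21.7
tcp_pos: [0.4806, -0.2162, 0.2732]
eef_rot: [180.0, 0.0, -21.9]
contact_force: [0.1, 0.1, 0.4]
gripper_width: 0.0502
gripper_force: 0.0
the job is handed in; nothing more can be done
None
```

The upper drawer is closed, the steel rod is through all three lugs with its collar on the top lug and released, and the job was handed in at about 22 s; the hand-in returned no verdict.

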